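# Set the jaw gap of a bag crimper with a gauge blade

## Robot

A 6-joint arm with a two-finger parallel gripper is mounted at the origin on the work surface. World frame = base frame: x ahead of the robot, y to its left, z up, the work surface at z = 0. Lengths are in m, angles in rad, forces in N, time in s.
With the tool pointing down it reaches from about 0.35 to 0.725 m from the base axis. Payload 6 kg.
Tool frame: the origin (TCP) lies at the very end of the fingers, on their centre line; the grasp point (between the pads) lies 19 mm behind it; z points along the fingers, y is the line along which they close (so a half turn about z gives the same grasp; the last joint's range is limited). The gripper opens to 85 mm and grips with 20 to 120 N. Pads are 22 mm wide; open, the fingers measure 114 mm over their backs; the gripper's body (76 mm by 85 mm) begins 54 mm behind the grasp point. The pads swing forward as they close: fully open they stand 13 mm farther back than shut.
Start: joints at [1.661, 0.04, 0.085, 0, -1.615, -0.334], TCP at [0.145, 0.582, 0.231] pointing down, gripper open.
Joint ranges: [-2.56, 2.56], [-1.29, 2.01], [-1.08, 1.49], [-3.29, 1.98], [-2.81, -0.18], [-2.99, 2.99]. Speed limits (rad/s): [2.57, 2.57, 3.01, 3.14, 3.14, 3.14].

## Interface

Orientations are given as a unit quaternion [w, x, y, z].
In Python, from station import telemetry, vision, job gives the robot as it stands.
- The arm moves only by the tool play_rows, never from a script. Its argument "deltas" is a list of rows, each a list of 3 entries, a list of its own where there are three numbers: the shift along the tool's x, y, z in mm, then the turn about the tool's z in degrees, then the opening in per cent of the stroke, from 0 (shut) to 100 (fully open). A call has 1 to 12 rows; each row shifts and turns the commanded pose from where the row before left it, along the tool's axes as they then stand; what a row does not reach is not made up. A row lasts 1/10 s, in which the tool goes at most 50 mm and 8.59 degrees, less where a joint would pass 70% of its speed; a pose out of reach is approached as far as the arm can. A call is refused whole if a number of a shift passes 50 or a number of a turn 8.59, either way. A call with a gripper value outside its range is refused whole. The fingers move at their own pace and stop on an object; "force" is the grip in N (left out, the last holds). Time passes only in rows, so rows that do not move let the fingers close. It gives the time, the measured TCP pose, the force, the opening and the grip force at its end, in the units of the state.
- telemetry.get_state(): the state, without advancing time (a new reading comes with each control period).
- vision.grab_frame(name): name is "scene" or "top" or "wrist"; returns a dict with "img" (420x560x3 uint8, red, green, blue), "fx", "fy", "cx", "cy" (pixels), "eye" and "rotation" of the camera in the world. Camera axes: x right, y down, z forward; pixel columns grow to the right and rows downward; lengths in m; the calibration is good to about 2 mm. A picture is of the moment at which its call begins. There is no depth.
- job.close_job(): hands the job in; it is judged then, once.
The state is a dict: "time": time; "joints": joint angles; "qd": joint speeds; "effort": joint torques, N m; "ee_pos": TCP position; "ee_rot": TCP orientation; "ft_force": force on the tool from outside, world axes, zero at the start; "torque": the same for the moment, N m; "finger_gap": finger opening in m; "gripper_force": force on a finger pad.
Only numpy, scipy, OpenCV 4.12 (cv2) and the standard library are available. Lean on these libraries where they do the work, as an engineer would, in place of code of your own. Each camera call takes 0.05 s, during which the arm holds its last target. There are 200 camera calls.

## Task

Set the jaw gap of the green bag crimper: lay the blue-handled gauge on the press's steel bed, slide its blade in under the raised brass jaw from the long front end of the bed until the tip shows behind the jaw, and let go. Then turn the black screw knob clockwise until the blade just drags: gripped lightly between jaw and bed, so that a straight pull of about 3 N on its handle makes it slide, neither loose nor clamped. Leave the gauge lying flat in the gap like that with the tip still showing, and leave the other things on the bench alone.

Things in the scene. Friction and masses are not known exactly. Their poses are not given: they have to be found in the camera images.
- press: Green crimping press, bolted down. Origin on the bench under the jaw axis; x runs along the bed (-x: long front end where the gauge goes in; +x: back), z up. Base plate 12 mm thick, x -180 to +70, y -85 to +115 mm. A neck (x -30 to +30, y +55 to +90) carries an overhanging arm (x -27 to +27, y -32 to +90, z 95 to 125) over the bed.
- bed: Flat bright steel bed of the press, same origin and axes as the press: x -175 to +60, y -35 to +35, top face 30 mm above the bench. Smooth: friction 0.35 (+-20 %) at each face of the blade, so the pull needed to slide the blade is about 0.7 times the load that the jaw puts on it.
- nip (a point): Point on the bed's top face under the middle of the jaw, axes as the press. The brass jaw hangs over it from the arm: x -18 to +18, y -22 to +22, 18 mm high. Its exact height is not measured (worn head): with the screw at 0 its underside is 8.5 to 12.5 mm over the bed, so it meets the 5 mm blade at a screw angle between 1.17 and 2.5 rad.
- screw (a joint): Angle of the adjusting screw, 0 to 4.2 rad, starts at 0 to 0.4. It grows clockwise seen from above, which lowers the jaw by 3 mm per rad; it stays where it is left (friction 0.12 N m), also under load. The jaw is sprung: from first touch on, the load on the blade grows by about 15 N per rad.
- screw_grip (a point): Middle of the black knob bar on the screw axis, straight above the nip, 150 mm above the bench. The bar is 46 mm long, 14 mm wide, 22 mm high (139 to 161 mm above the bench); it lies along this frame's x (which turns with it; along the press's x at screw 0), white dot near its +x end. Under it a round hub of 36 mm diameter.
- gauge: Gauge with blue block handle, 80 g, flat underside. Origin in the middle of the handle's underside; x points along the blade. Handle 50 mm (x, -25 to +25) x 18 mm (y) x 26 mm high; blade of steel 20 mm wide, 5 mm thick, from x +25 to +125, underside level with the handle's.
- gauge_tip (a point): Middle of the blade's tip of the blue gauge, on the underside, 125 mm from the gauge's origin along its x.
- other_gauge: The other gauge: red handle, 9 mm blade, otherwise the same shape; not to be used. Either gauge may lie in either place.
- tin: Green tin, 72 mm diameter, 100 mm high; bystander, origin under its centre.
- tape: Brown tape roll lying flat, 100 mm diameter, 24 mm high; bystander, origin under its centre.
- carton: Small carton 80 x 110 x 60 mm; bystander, origin under its centre.
- driver: Yellow-handled screwdriver lying on the bench; bystander.
- jar: Amber jar, 70 mm diameter, 85 mm high; bystander, origin under its centre.
There are look-alikes about, which are no part of the job. What is shaped like the gauge but pink or turquoise is not meant.

How it is judged:
By the outcome, as a careful person would: the job done as asked, in the order asked, and still so for the second after the job is handed in, with the robot touching nothing.
It also fails if it takes over 72 s, if anything falls off the work surface, if the arm or the gripper's body presses on something with over 40 N, if the wrist force passes 120 N, or if a joint passes its speed limit or range.

## Working session

There is one attempt and no reset: what is moved stays moved. The work goes in short steps, Python scripts to look and compute and a tool call to move; the robot and the scene stay as the last step left them, time stands still between calls to the robot, and variables do not carry over. Pictures are saved under pics/ and viewed, at most 10 in all, crops included, and the job is handed in when it is done.

Besides the shell and the picture viewer there is one more tool, called after "Request:" as name(argument=value, ...), one argument or row to a line, values as JSON. play_rows: Moves the arm, as the interface text tells. Its arguments: {"type":"object","properties":{"deltas":{"type":"array","items":{"type":"array"}},"force":{"type":"number"}},"required":["deltas"]}

```bash
mkdir -p pics; cat > h.py <<'E'
import numpy as np, cv2, pickle
from station import telemetry, vision, job
def grab(n,save=None):
    f=vision.grab_frame(n); 
    if save: cv2.imwrite('pics/'+save,cv2.cvtColor(f['img'],cv2.COLOR_RGB2BGR)); pickle.dump(f,open('pics/'+save+'.pkl','wb'))
    return f
def ray(f,u,v,z):
    d=np.array(f['rotation']) @ np.array([(u-f['cx'])/f['fx'],(v-f['cy'])/f['fy'],1.])
    e=np.array(f['eye']); return e+d*(z-e[2])/d[2]
def proj(f,p):
    c=np.array(f['rotation']).T@(np.array(p)-np.array(f['eye'])); return f['fx']*c[0]/c[2]+f['cx'],f['fy']*c[1]/c[2]+f['cy']
def load(n): return pickle.load(open('pics/'+n+'.pkl','rb'))
E
python3 - <<'E'
from h import *
a=grab('top','top1.png');b=grab('scene','sc1.png')
cv2.imwrite('pics/two.png',cv2.cvtColor(np.vstack([a['img'],b['img']]),cv2.COLOR_RGB2BGR)[:, :])
for f in(a,b):print(f['eye'],np.round(f['rotation'],3).tolist(),f['fx'],f['cx'],f['cy'])
print(telemetry.get_state())
E
```

```text
[ 0.39160005 -0.0107172   1.67685434] [0.019, -0.703, 0.711, -0.02] 534.5075350931296 278.2109179048007 204.22334281407979
[1.42616771 0.34546088 1.09966656] [-0.22, 0.522, 0.76, -0.319] 469.57607192133565 271.5750207954546 214.97468598002482
{'time': 0.1, 'joints': array([ 1.66073386e+00,  4.07674831e-02,  8.39173799e-02, -4.08319812e-04,
       -1.61548314e+00, -3.33730840e-01]), 'qd': array([-7.22678107e-04, -7.56127309e-04,  1.47243554e-03,  1.81709965e-03,
       -6.42546440e-05, -9.93000979e-04]), 'effort': array([-4.61331612e-03, -3.69344723e+01,  3.48276150e+01,  6.95170194e+00,
       -4.51985135e-03,  2.87958073e-06]), 'ee_pos': array([0.14466997, 0.58200159, 0.23037348]), 'ee_rot': array([ 7.94163235e-04,  9.92580574e-01, -1.21586068e-01, -3.78331782e-05]), 'ft_force': array([-0.09424968,  1.13209615, -0.11229107]), 'torque': array([0.00445126, 0.05134934, 0.01742416]), 'gripper_force': 0.0, 'finger_gap': 0.08540247283546067}
```

View pics/top1.png

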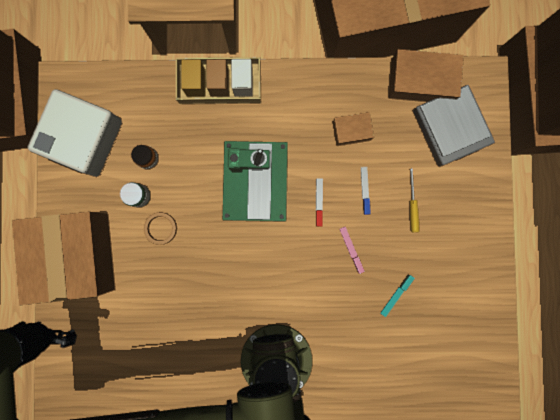

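View pics/sc1.png

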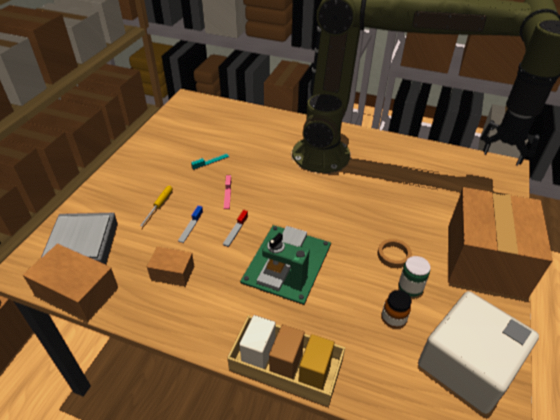

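The top view shows the press at about (255,180), with the jaw and knob at (259,157) and its long front end toward the robot. There are four gauge-shaped things: red handle (319,217), blue handle (366,206), pink (351,250) and turquoise (397,295). The blue one at (366,206) fits, with a blue block handle and a bare steel blade pointing up the image. I'll confirm it in an enlarged crop and measure.

```bash
python3 - <<'E'
from h import *
f=load('top1.png');im=f['img'];hsv=cv2.cvtColor(im,cv2.COLOR_RGB2HSV)
big=cv2.cvtColor(cv2.resize(im[125:275,210:430],None,fx=3.6,fy=3.6,interpolation=cv2.INTER_CUBIC),cv2.COLOR_RGB2BGR)
cv2.imwrite('pics/crop1.png',big)
# blue handle
m=cv2.inRange(hsv,(108,120,40),(130,255,255)); m[:, :340]=0;m[:,430:]=0
c=max(cv2.findContours(m,0,1)[0],key=cv2.contourArea);r=cv2.minAreaRect(c);print('blue',r)
h=ray(f,*r[0],0.026);print('handle',h)
# blade: bright low-sat near
def steel(x0,x1,y0,y1,n,z):
    m=np.zeros(im.shape[:2],np.uint8); s=cv2.inRange(hsv,(0,0,110),(180,60,255)); m[y0:y1,x0:x1]=s[y0:y1,x0:x1]
    c=max(cv2.findContours(m,0,1)[0],key=cv2.contourArea);r=cv2.minAreaRect(c);print(n,r)
    p=[ray(f,*q,z) for q in cv2.boxPoints(r)];print(np.round(p,4).tolist())
steel(350,380,160,205,'blade',.005)
steel(240,285,170,222,'bed',.03)
m=cv2.inRange(hsv,(60,80,20),(95,255,160));m[:,:215]=0;m[:,295:]=0;m[225:]=0;m[:135]=0
c=max(cv2.findContours(m,0,1)[0],key=cv2.contourArea);r=cv2.minAreaRect(c);print('plate',r)
print(np.round([ray(f,*q,.012) for q in cv2.boxPoints(r)],4).tolist())
for n in('rot',):print(cv2.minAreaRect(c))
E
```

```text
blue ((366.5, 206.0), (14.0, 5.0), 90.0)Traceback (most recent call last):
  File "<stdin>", line 8, in <module>
  File "h.py", line 8, in ray
    d=np.array(f['rotation']) @ np.array([(u-f['cx'])/f['fx'],(v-f['cy'])/f['fy'],1.])
      ~~~~~~~~~~~~~~~~~~~~~~~~^~~~~~~~~~~~~~~~~~~~~~~~~~~~~~~~~~~~~~~~~~~~~~~~~~~~~~~~
ValueError: matmul: Input operand 1 has a mismatch in its core dimension 0, with gufunc signature (n?,k),(k,m?)->(n?,m?) (size 3 is different from 4)
```

View pics/crop1.png

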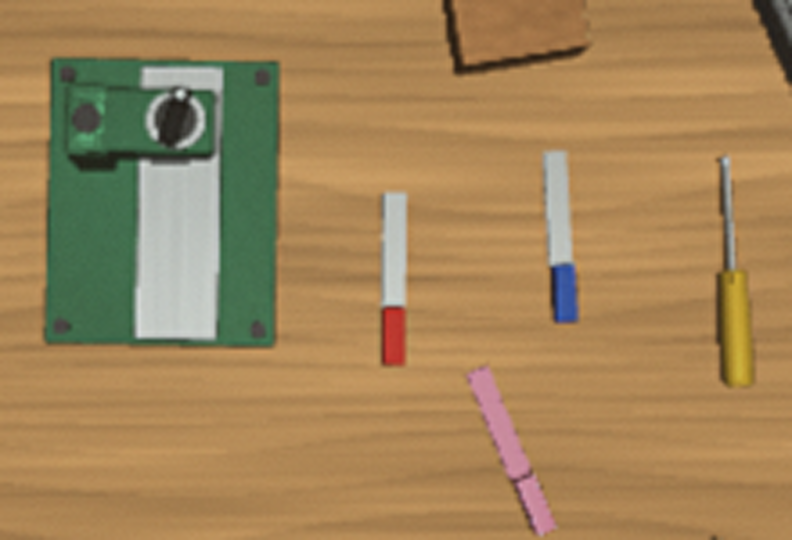

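The crop shows the blue handle at crop (564,293), which is image (367,206), with a plain steel blade going up to crop (556,152). That is the gauge meant. The knob's white dot is at crop (181,94). The "rotation" field turns out to be a quaternion, so I'll fix the helper.

```bash
sed -i 's/np.array(f\[.rotation.\])/R(f)/g; 2i from scipy.spatial.transform import Rotation\ndef R(f): q=f["rotation"]; return Rotation.from_quat([q[1],q[2],q[3],q[0]]).as_matrix()' h.py
python3 - <<'E'
from h import *
f=load('top1.png');im=f['img'];hsv=cv2.cvtColor(im,cv2.COLOR_RGB2HSV)
def rect(m,x0,x1,y0,y1,n,z):
    k=np.zeros_like(m);k[y0:y1,x0:x1]=m[y0:y1,x0:x1]
    c=max(cv2.findContours(k,0,1)[0],key=cv2.contourArea)
    w=np.float32([ray(f,*q[0],z)[:2]*1000 for q in c]);r=cv2.minAreaRect(w)
    ys,xs=np.nonzero(k); print(n,r,'mean',ray(f,xs.mean(),ys.mean(),z)*1000)
steel=cv2.inRange(hsv,(0,0,110),(180,60,255))
rect(cv2.inRange(hsv,(108,120,40),(130,255,255)),340,400,190,225,'blue',.026)
rect(steel,350,380,160,205,'blade',.005)
rect(steel,240,285,170,222,'bed',.03)
rect(cv2.inRange(hsv,(60,80,20),(95,255,255)),215,295,135,228,'plate',.012)
rect(cv2.inRange(hsv,(60,80,20),(95,255,255)),228,272,146,172,'arm',.125)
rect(cv2.inRange(hsv,(0,0,0),(180,255,60)),250,270,147,168,'knob',.161)
u=lambda x,y:(210+(x+.5)/3.6-.5,125+(y+.5)/3.6-.5)
print('dot',ray(f,*u(181,94),.161),'blade tip',ray(f,*u(556,152),.005),'handle end',ray(f,*u(566,322),.026))
s=telemetry.get_state();q=s['ee_rot'];print(Rotation.from_quat([q[1],q[2],q[3],q[0]]).as_matrix().round(3))
E
```

```text
blue ((473.1453857421875, -286.0779724121094), (15.468185424804688, 43.4689826965332), 88.87791442871094) mean [ 472.15405537 -285.50501922   26.        ]
blade ((548.0755004882812, -284.3627014160156), (99.05751037597656, 21.816932678222656), 3.0793421268463135) mean [ 548.13948739 -284.35090474    5.        ]
bed ((512.2977294921875, 47.47373962402344), (71.02507019042969, 151.76885986328125), 89.42658233642578) mean [512.70460394  46.59338234  30.        ]
plate ((557.5103759765625, 60.084774017333984), (194.9683380126953, 244.84593200683594), 88.2721939086914) mean [557.83264137  66.01726364  12.        ]
arm ((611.2008666992188, 73.8136215209961), (116.92832946777344, 73.47856903076172), 89.67167663574219) mean [613.22075592  87.97453248 125.        ]
knob ((605.1687622070312, 44.904483795166016), (19.228849411010742, 37.449344635009766), 73.6201400756836) mean [606.43062804  44.09156117 161.        ]
dot [0.6277213  0.03770028 0.161     ] blade tip [ 0.59749185 -0.28442413  0.005     ] handle end [ 0.44812141 -0.28669698  0.026     ]
[[ 0.97  -0.241 -0.   ]
 [-0.241 -0.97  -0.002]
 [ 0.     0.002 -1.   ]]
```

Request:
play_rows(
  deltas=[
    [[0,0,0],-7.75,100],
    [[0,0,0],-7.75,100],
    [[39,30,0],0,100],
    [[39,30,0],0,100],
    [[39,30,0],0,100],
    [[39,30,0],0,100],
    [[10,46,0],0,100],
    [[10,46,0],0,100],
    [[10,46,0],0,100],
    [[10,46,0],0,100],
    [[10,46,0],0,100],
    [[10,46,0],0,100],
  ],
)

```text
time: 1.3
ee_pos: [0.3712, 0.1903, 0.2311]
ee_rot: [-0.0, 1.0, 0.014, 0.0]
ft_force: [1.4, -0.2, 0.2]
finger_gap: 0.0855
gripper_force: 0.0
```

Request:
play_rows(
  deltas=[
    [[10,46,0],0,100],
    [[10,46,0],0,100],
    [[10,46,0],0,100],
    [[10,46,0],0,100],
    [[10,46,0],0,100],
    [[10,46,0],0,100],
    [[10,46,0],0,100],
    [[10,46,0],0,100],
    [[10,46,0],0,100],
    [[10,46,0],0,100],
    [[0,0,0],0,100],
    [[0,0,0],0,100],
  ],
)

```text
time: 2.5
ee_pos: [0.4831, -0.2659, 0.23]
ee_rot: [-0.0, 1.0, 0.012, -0.001]
ft_force: [-0.3, 0.6, -0.5]
finger_gap: 0.0857
gripper_force: 0.0
```

```bash
python3 - <<'E'
from h import *
s=telemetry.get_state();print(s['ee_pos'],s['ee_rot'],s['joints'].round(3),s['time'],s['ft_force'])
f=grab('wrist','w1.png');print(f['eye'],f['fx'],R(f).round(2).tolist())
print(proj(f,[.472,-.286,.026]),proj(f,s['ee_pos']))
E
```

```text
[ 0.48313692 -0.26589267  0.22998127] [-3.37174589e-04  9.99925766e-01  1.21150213e-02 -1.25480800e-03] [-0.139 -0.087 -0.042 -0.    -1.618  1.734] 2.5 [-0.28774745  0.64897002 -0.47164998]
[ 0.55506447 -0.2647722   0.3698466 ] 341.7415631303145 [[0.02, -0.96, -0.28], [-1.0, -0.02, -0.01], [0.0, 0.28, -0.96]]
(np.float64(302.4956454827221), np.float64(187.20818891973627)) (np.float64(282.56873597364637), np.float64(268.8758515390373))
```

View pics/w1.png

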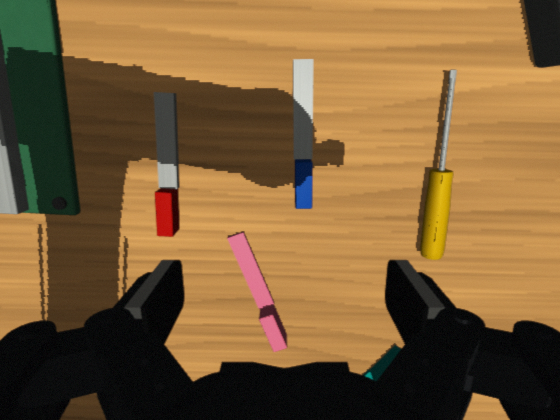

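The wrist view shows the blue handle at (303,184), its blade tip at (303,60), the red gauge clear on the left and the pink one at the lower left. I'll measure the gauge from this picture.

```bash
python3 - <<'E'
from h import *
f=load('w1.png');hsv=cv2.cvtColor(f['img'],cv2.COLOR_RGB2HSV)
def axis(m,z):
    ys,xs=np.nonzero(m);w=np.array([ray(f,u,v,z)[:2]*1000 for u,v in zip(xs,ys)]);r=cv2.minAreaRect(np.float32(w));print(r,w.mean(0))
m=cv2.inRange(hsv,(108,120,30),(130,255,255));m[:,:270]=0;m[:,340:]=0;m[:140]=0;m[230:]=0
for k in (m,):
  ys,xs=np.nonzero(k);print(xs.min(),xs.max(),ys.min(),ys.max())
axis(m,.026)
b=cv2.inRange(hsv,(0,0,110),(180,50,255));b[:,:285]=0;b[:,322:]=0;b[:50]=0;b[125:]=0
axis(b,.005)
for v in(64,75,85,95):
  x=np.nonzero(b[v])[0];print(v,x.min(),x.max(),ray(f,(x.min()+x.max())/2,v,.005)[:2])
for v in(165,175,185,195,205):
  x=np.nonzero(m[v])[0];print(v,x.min(),x.max(),ray(f,(x.min()+x.max())/2,v,.026)[:2])
ys,xs=np.nonzero(b);print('tip',ray(f,303,ys.min()-.5,.005))
E
```

```text
295 311 159 207
((475.8459167480469, -286.31719970703125), (50.81510543823242, 16.59861946105957), 2.6545705795288086) [ 476.05090582 -286.48590857]
((566.9069213867188, -283.3180847167969), (61.154144287109375, 19.378746032714844), 2.7018861770629883) [ 573.59545863 -283.92922093]
64 293 312 [ 0.59266921 -0.28235573]
75 293 312 [ 0.58241973 -0.28275885]
85 293 312 [ 0.57294911 -0.28313133]
95 293 312 [ 0.5633293  -0.28350969]
165 295 311 [ 0.49517102 -0.2856011 ]
175 295 311 [ 0.48485011 -0.2860113 ]
185 295 311 [ 0.47435423 -0.28642845]
195 296 311 [ 0.46369135 -0.28737319]
205 296 311 [ 0.45283198 -0.28780928]
tip [ 0.5977412  -0.28265125  0.005     ]
```

Request:
play_rows(
  deltas=[
    [[-9,10,20],-0.9,100],
    [[-9,10,40],0,100],
    [[0,0,45],0,100],
    [[0,0,45],0,60],
    [[0,0,40],0,60],
    [[0,0,26],0,60],
    [[0,0,10],0,60],
    [[0,0,0],0,20],
    [[0,0,0],0,10],
    [[0,0,0],0,10],
    [[0,0,0],0,10],
    [[0,0,0],0,10],
  ],
  force=40,
)

```text
time: 3.75
ee_pos: [0.4679, -0.286, 0.0079]
ee_rot: [0.001, 1.0, 0.021, 0.002]
ft_force: [0.2, 2.4, 7.3]
finger_gap: 0.0172
gripper_force: 41.7
```

```bash
python3 - <<'E'
from h import *
s=telemetry.get_state();print(s['ee_pos'],s['finger_gap'],s['gripper_force'],s['ft_force'])
E
```

```text
[ 0.4678608  -0.28598239  0.00790541] 0.017220875155370748 41.74442231655121 [0.17906925 2.4307181  7.29096975]
```

Request:
play_rows(
  deltas=[
    [[0,0,-20],0,10],
    [[0,0,-45],0,10],
    [[0,0,-45],0,10],
    [[-2,-20,-40],0,10],
    [[-5,-45,-15],0,10],
    [[-5,-45,0],0,10],
    [[-5,-45,0],0,10],
    [[-5,-45,0],0,10],
    [[-5,-45,0],0,10],
    [[-5,-45,0],0,10],
    [[-5,-40,0],3.6,10],
    [[0,0,0],0,10],
  ],
)

```text
time: 4.95
ee_pos: [0.4146, 0.0463, 0.1708]
ee_rot: [-0.001, 1.0, -0.008, 0.0]
ft_force: [0.1, -0.2, -0.5]
finger_gap: 0.0169
gripper_force: 40.8
```

Request:
play_rows(
  deltas=[
    [[0,0,0],0,10],
    [[0,0,0],0,10],
    [[0,0,0],0,10],
  ],
)

```text
time: 5.25
ee_pos: [0.4155, 0.0415, 0.1704]
ee_rot: [0.0, 1.0, -0.011, 0.0]
ft_force: [-0.0, 0.5, -1.4]
finger_gap: 0.017
gripper_force: 40.8
```

```bash
python3 - <<'E'
from h import *
s=telemetry.get_state();print(s['ee_pos'],s['ee_rot'],s['finger_gap'],s['ft_force'],s['time'])
f=grab('wrist','w2.png')
E
```

```text
[0.41545506 0.04151239 0.17041189] [ 7.25491819e-05  9.99938521e-01 -1.10882012e-02  1.09928033e-05] 0.016951324473009264 [-0.02719609  0.51048502 -1.35219492] 5.25
```

View pics/w2.png

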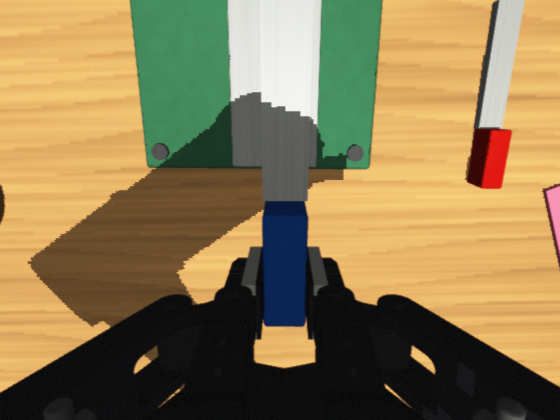

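The wrist view shows the gauge held straight: handle (285,265), blade going up. The bed edges are at columns ~230 and ~320 and the plate's front edge at row ~167. I'll fit lines to these edges.

```bash
python3 - <<'E'
from h import *
f=load('w2.png');hsv=cv2.cvtColor(f['img'],cv2.COLOR_RGB2HSV)
g=cv2.inRange(hsv,(60,90,20),(95,255,255))
L=[];Rr=[];PL=[];PR=[]
for v in range(3,85,4):
    x=np.nonzero(g[v,100:420])[0]+100; a=x[x<265];b=x[x>300]
    L.append(ray(f,a.max()+.5,v,.03));Rr.append(ray(f,b.min()-.5,v,.03));PL.append(ray(f,a.min()-.5,v,.012));PR.append(ray(f,b.max()+.5,v,.012))
for n,l in zip(('bedL','bedR','plL','plR'),(L,Rr,PL,PR)):
    l=np.array(l)*1000;p=np.polyfit(l[:,0],l[:,1],1);print(n,'yaw',np.degrees(np.arctan(p[0])),'y at x=460',np.polyval(p,460),'600',np.polyval(p,600))
for u in(180,350):
    c=np.nonzero(g[:,u])[0];print('front',ray(f,u,c.max()+.5,.012))
m=cv2.inRange(hsv,(108,120,30),(130,255,255));T=telemetry.get_state()['ee_pos']
zt=T[2]-.0079+.026; P=[]
for v in range(215,245,3):
    x=np.nonzero(m[v])[0];P.append(ray(f,x.mean(),v,zt)[:2]*1000)
P=np.array(P);p=np.polyfit(P[:,0],P[:,1],1);print('handle yaw',np.degrees(np.arctan(p[0])),P[0],P[-1])
c=np.nonzero(m[:,285])[0];print(c.min(),c.max(),'front', ray(f,285,c.min(),zt))
E
```

```text
bedL yaw -1.9646978152473906 y at x=460 83.00191485968307 600 78.19936998360416
bedR yaw -1.6494519681517468 y at x=460 12.885515540532333 600 8.854030276472976
plL yaw -1.6511926489978799 y at x=460 159.65455441118917 600 155.61881233078105
plR yaw -1.8232134502767283 y at x=460 -34.791297159965815 600 -39.24775230978602
front [0.43613904 0.13193023 0.012     ]
front [ 0.43187    -0.01792523  0.012     ]
handle yaw -1.258342083922484 [446.98881675  40.03111202] [436.0739365   40.27086549]
201 325 front [0.45244665 0.03972568 0.18844251]
```

Request:
play_rows(
  deltas=[
    [[9,-4.4,0],0.5,10],
    [[9,-4,10],0,10],
    [[8.4,0,30],0,10],
    [[0,0,35],0,10],
    [[0,0,30],0,10],
    [[0,0,15],0,10],
    [[0,0,5],0,10],
    [[0,0,3],0,10],
    [[0,0,2],0,10],
    [[0,0,0],0,10],
    [[0,0,0],0,10],
  ],
)

```text
time: 6.4
ee_pos: [0.4424, 0.0504, 0.0411]
ee_rot: [-0.0, 1.0, -0.015, 0.001]
ft_force: [-0.5, -0.1, -0.8]
finger_gap: 0.017
gripper_force: 40.8
```

```bash
python3 - <<'E'
from h import *
s=telemetry.get_state();print(s['ee_pos'],s['ee_rot'],s['finger_gap'],s['ft_force'],s['time'])
f=grab('wrist','w3.png')
hsv=cv2.cvtColor(f['img'],cv2.COLOR_RGB2HSV);g=cv2.inRange(hsv,(60,90,20),(95,255,255))
m=cv2.inRange(hsv,(108,120,30),(130,255,255));c=np.nonzero(m[:,285])[0];print('handle front',ray(f,285,c.min()-.5,.056))
for v in (205,215,225,240):
    x=np.nonzero(m[v])[0];print('h',x.min(),x.max(),ray(f,x.mean(),v,.056))
E
```

```text
[0.44238776 0.05041751 0.04110072] [-2.52160789e-04  9.99894157e-01 -1.45327037e-02  6.42010349e-04] 0.017001862489697588 [-0.48326404 -0.14994977 -0.76529426] 6.4
handle front [0.47864422 0.04838751 0.056     ]
h 265 304 [0.47686532 0.04862925 0.056     ]
h 263 306 [0.47285048 0.04874521 0.056     ]
h 263 307 [0.46876047 0.04866896 0.056     ]
h 263 306 [0.46250558 0.04904402 0.056     ]
```

View pics/w3.png

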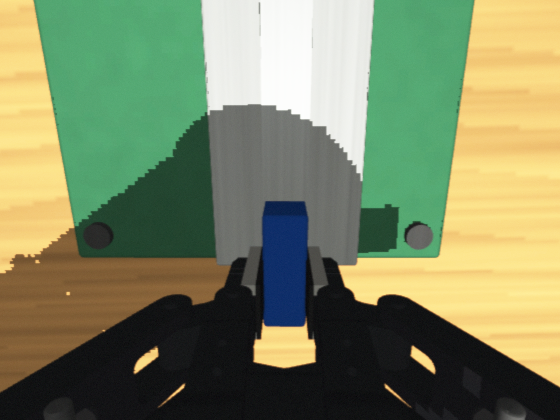

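The gauge is centred on the bed: blade columns 263–310 between bed edges 213–363, with the bed front at row 264. It hangs about 3 mm above the bed.

Request:
play_rows(
  deltas=[
    [[0,0,1],0,10],
    [[0,0,1],0,10],
    [[0,0,1],0,10],
    [[0,0,0],0,10],
    [[0,0,0],0,10],
  ],
)

```text
time: 6.95
ee_pos: [0.4423, 0.0502, 0.0379]
ee_rot: [0.0, 1.0, -0.014, 0.001]
ft_force: [-0.8, -0.2, 4.0]
finger_gap: 0.0172
gripper_force: 41.3
```

Request:
play_rows(
  deltas=[
    [[8,0,0],0,10],
    [[12,0,0],0,10],
    [[12,0,0],0,10],
    [[12,0,0],0,10],
    [[12,0,0],0,10],
    [[8,0,0],0,10],
    [[4,0,0],0,10],
    [[0,0,0],0,10],
    [[0,0,0],0,10],
  ],
)

```text
time: 7.85
ee_pos: [0.5111, 0.0482, 0.0379]
ee_rot: [0.0, 1.0, -0.015, 0.001]
ft_force: [1.2, 1.4, 4.2]
finger_gap: 0.0171
gripper_force: 41.5
```

```bash
python3 - <<'E'
from h import *
a=grab('top');s=grab('scene')
u,v=map(int,proj(a,[.612,.044,.06]));x,y=map(int,proj(s,[.612,.044,.06]))
A=cv2.resize(a['img'][v-45:v+75,u-40:u+40],None,fx=5,fy=5,interpolation=2)
B=cv2.resize(s['img'][y-60:y+60,x-40:x+40],None,fx=5,fy=5,interpolation=2)
cv2.imwrite('pics/c2.png',cv2.cvtColor(np.hstack([A,B]),cv2.COLOR_RGB2BGR))
E
```

```text
(no output)
```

View pics/c2.png

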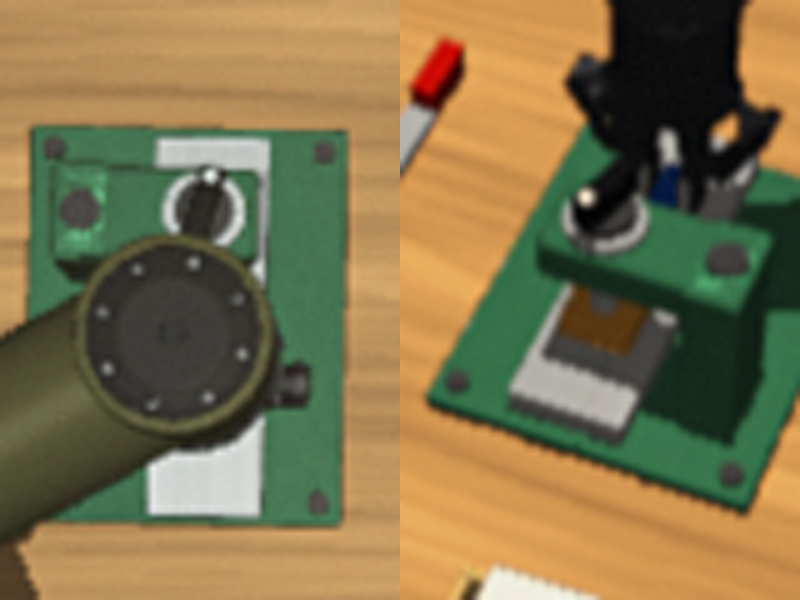

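The top crop shows the knob at crop (203,207) and the white dot at (211,175). In the scene crop the jaw (605,320) hangs over the bed; the blade area is in shade. I'll push in 6 mm more, let go, rise and look at the knob.

Request:
play_rows(
  deltas=[
    [[3,0,0],0,10],
    [[3,0,0],0,10],
    [[0,0,0],0,10],
    [[0,0,0],0,40],
    [[0,0,0],0,60],
    [[0,0,0],0,60],
    [[0,0,-20],0,60],
    [[0,0,-45],0,60],
    [[0,0,-45],0,60],
    [[0,0,-45],0,60],
    [[20,0,-35],0,60],
    [[20,0,0],0,60],
  ],
)

```text
time: 9.15
ee_pos: [0.5581, 0.0471, 0.2342]
ee_rot: [-0.001, 1.0, -0.014, 0.005]
ft_force: [0.4, -0.2, 0.5]
finger_gap: 0.0513
gripper_force: 0.0
```

Request:
play_rows(
  deltas=[
    [[0,0,0],0,60],
    [[0,0,0],0,60],
  ],
)

```text
time: 9.35
ee_pos: [0.5555, 0.0469, 0.226]
ee_rot: [0.0, 1.0, -0.015, -0.001]
ft_force: [0.4, -0.6, 0.0]
finger_gap: 0.0515
gripper_force: 0.0
```

```bash
python3 - <<'E'
from h import *
s=telemetry.get_state();print(s['ee_pos'],s['ee_rot'],s['finger_gap'],s['ft_force'],s['time'])
f=grab('wrist','w4.png')
print(proj(f,[.612,.0435,.161]))
hsv=cv2.cvtColor(f['img'],cv2.COLOR_RGB2HSV)
m=cv2.inRange(hsv,(108,120,30),(130,255,255));ys,xs=np.nonzero(m);print('handle',xs.min(),xs.max(),ys.min(),ys.max(),[ray(f,xs.mean(),v,.056) for v in (ys.min(),ys.max())])
E
```

```text
[0.55546227 0.04688626 0.2260215 ] [ 3.06212337e-04  9.99891305e-01 -1.46925499e-02 -1.18889619e-03] 0.05153274087363432 [ 0.36332121 -0.59776719  0.01479584] 9.35
(np.float64(285.722426969091), np.float64(130.24208778914067))
handle 275 293 188 241 [array([0.55138326, 0.04612461, 0.056     ]), array([0.49816794, 0.04770134, 0.056     ])]
```

View pics/w4.png

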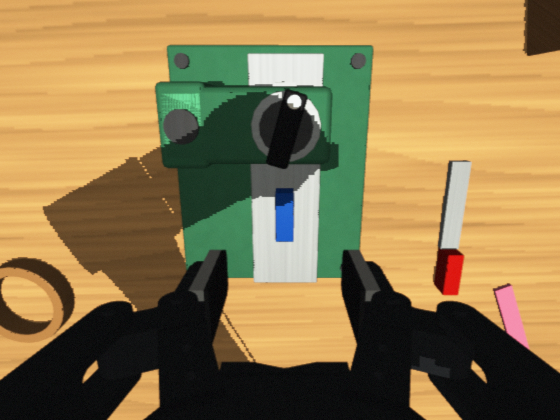

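The wrist view shows the knob bar from (294,95), the white-dot end, to (278,165), and the blue handle lying on the bed at (284,215). I'll measure the bar.

```bash
python3 - <<'E'
from h import *
f=load('w4.png');im=f['img'];hsv=cv2.cvtColor(im,cv2.COLOR_RGB2HSV)
print(f['eye'],im[140,270:300:3].tolist(),im[125,255:320:5].max(1).tolist())
d=cv2.inRange(hsv,(0,0,0),(180,255,28))
k=np.zeros_like(d);k[85:172,262:312]=d[85:172,262:312]
c=max(cv2.findContours(k,0,1)[0],key=cv2.contourArea)
w=np.float32([ray(f,*q[0],.161)[:2]*1000 for q in c]);print(cv2.minAreaRect(w),cv2.minAreaRect(c))
wd=cv2.inRange(hsv,(0,0,150),(180,60,255));k=np.zeros_like(d);k[92:110,284:304]=wd[92:110,284:304]
ys,xs=np.nonzero(k);print('dot',xs.mean(),ys.mean(),ray(f,xs.mean(),ys.mean(),.161))
E
```

```text
[0.62735358 0.04439289 0.36587737] [[32, 32, 30], [11, 10, 13], [8, 9, 12], [9, 10, 9], [11, 10, 13], [11, 12, 12], [10, 11, 13], [11, 14, 13], [9, 9, 10], [32, 31, 29]] [89, 32, 31, 33, 23, 9, 9, 9, 13, 29, 33, 32, 92]
((612.0736083984375, 43.46016311645508), (14.846863746643066, 44.44608688354492), 73.49739837646484) ((286.0983581542969, 128.98605346679688), (25.17772102355957, 77.09862518310547), 15.124007225036621)
dot 294.2888888888889 100.5925925925926 [0.62853561 0.03811375 0.161     ]
```

Request:
play_rows(
  deltas=[
    [[28,0.9,0],7.4,50],
    [[28,-3.5,0],7.4,50],
    [[-1,0,30],0,50],
    [[0,0,30],0,50],
    [[0,0,15],0,50],
    [[0,0,6],0,50],
    [[0,0,0],0,50],
    [[0,0,0],0,50],
  ],
  force=30,
)

```text
time: 10.2
ee_pos: [0.6116, 0.0446, 0.1482]
ee_rot: [-0.0, 0.99, -0.143, 0.001]
ft_force: [2.2, 0.7, 0.5]
finger_gap: 0.0427
gripper_force: 0.0
```

```bash
python3 - <<'E'
from h import *
s=telemetry.get_state();q=s['ee_rot'];M=Rotation.from_quat([q[1],q[2],q[3],q[0]]).as_matrix();print(s['ee_pos'],np.degrees(np.arctan2(M[1,0],M[0,0])),s['joints'],s['ft_force'])
d=np.array([.612,.0435,.145])-s['ee_pos'];print(M.T@d*1000)
E
```

```text
[0.61160082 0.04457289 0.14824395] -16.453891710146436 [ 3.99456778e-01  7.89769023e-02 -2.58213879e-02  8.66671185e-04
 -1.46356599e+00  8.84074318e-01] [2.21419103 0.74588209 0.51327381]
[0.67884988 0.91872442 3.24480348]
```

Request:
play_rows(
  deltas=[
    [[0.7,0.9,2],0,30],
    [[0,0,0],0,5],
    [[0,0,0],0,5],
    [[0,0,0],0,5],
    [[0,0,0],0,5],
  ],
  force=30,
)

```text
time: 10.7
ee_pos: [0.612, 0.044, 0.1453]
ee_rot: [-0.0, 0.99, -0.143, 0.001]
ft_force: [0.6, 4.4, 4.4]
finger_gap: 0.0131
gripper_force: 30.3
```

Request:
play_rows(
  deltas=[
    [[0,0,0],4,5],
    [[0,0,0],8,5],
    [[0,0,0],8,5],
    [[0,0,0],8,5],
    [[0,0,0],8,5],
    [[0,0,0],8,5],
    [[0,0,0],8,5],
    [[0,0,0],8,5],
    [[0,0,0],3,5],
    [[0,0,0],0,5],
    [[0,0,0],0,5],
  ],
)

```text
time: 11.8
ee_pos: [0.6115, 0.0435, 0.1453]
ee_rot: [-0.0, 0.769, -0.639, 0.0]
ft_force: [-2.6, 2.9, 5.9]
finger_gap: 0.0135
gripper_force: 30.6
```

```bash
cat >> h.py <<'E'
def heading(s):
    q=s['ee_rot'];M=Rotation.from_quat([q[1],q[2],q[3],q[0]]).as_matrix();return M,np.degrees(np.arctan2(M[1,0],M[0,0]))
def st():
    s=telemetry.get_state();M,h=heading(s);print('t',s['time'],'pos',(s['ee_pos']*1000).round(1),'head',h.round(2),'F',s['ft_force'].round(2),'T',s['torque'].round(3),'gap',s['finger_gap'].round(4));return s,M,h
E
python3 -c "
from h import *
st()"
```

```text
Traceback (most recent call last):
  File "h.py", line 18, in st
    s=telemetry.get_state();M,h=heading(s);print('t',s['time'],'pos',(s['ee_pos']*1000).round(1),'head',h.round(2),'F',s['ft_force'].round(2),'T',s['torque'].round(3),'gap',s['finger_gap'].round(4));return s,M,h
                                                                                                                                                                             ^^^^^^^^^^^^^^^^^^^^^
AttributeError: 'float' object has no attribute 'round'
```

Request:
play_rows(
  deltas=[
    [[0,0,0],0,45],
    [[0,0,0],0,45],
    [[0,0,-40],0,45],
    [[-7.2,30.7,-10],0,45],
    [[-7.2,30.7,0],0,45],
    [[-7.2,30.7,0],0,45],
    [[0,0,0],-7.8,45],
    [[0,0,0],-7.8,45],
    [[0,0,10],-7.8,45],
    [[0,0,20],-7.8,45],
    [[0,0,20],-7.8,45],
    [[0,0,20],-7.8,45],
  ],
)

```text
time: 13.0
ee_pos: [0.5167, 0.0474, 0.1231]
ee_rot: [0.0, 0.96, -0.279, -0.0]
ft_force: [0.2, 0.4, -0.3]
finger_gap: 0.0384
gripper_force: 0.0
```

Request:
play_rows(
  deltas=[
    [[0,0,20],-7.8,45],
    [[0,0,20],-7.8,45],
    [[0,0,20],-7.8,45],
    [[0,0,14],-7.8,45],
    [[0,0,6],0,45],
    [[0,0,0],0,45],
    [[0,0,0],0,45],
  ],
)

```text
time: 13.7
ee_pos: [0.5174, 0.0478, 0.045]
ee_rot: [0.0, 1.0, -0.014, 0.0]
ft_force: [0.1, -0.6, 0.9]
finger_gap: 0.0386
gripper_force: 0.0
```

```bash
sed -i "s/s\['finger_gap'\].round(4)/s['finger_gap']/; s/h.round(2)/round(float(h),2)/" h.py
python3 - <<'E'
from h import *
s,M,h=st()
f=grab('wrist','w5.png');hsv=cv2.cvtColor(f['img'],cv2.COLOR_RGB2HSV)
m=cv2.inRange(hsv,(108,120,30),(130,255,255));ys,xs=np.nonzero(m);print('handle',xs.min(),xs.max(),ys.min(),ys.max())
P=np.array([ray(f,np.nonzero(m[v])[0].mean(),v,.056)*1000 for v in range(ys.min()+12,ys.max()-3,6)]);p=np.polyfit(P[:,0],P[:,1],1);print(np.degrees(np.arctan(p[0])),P[0],P[-1])
E
```

```text
t 13.7 pos [517.4  47.8  45. ] head -1.62 F [ 0.06 -0.62  0.87] T [-0.002 -0.06   0.013] gap 0.03863948482157628
handle 263 305 200 318
-1.9694496219727056 [547.81790113  46.30115339  56.        ] [501.3836054   47.84166662  56.        ]
```

Request:
play_rows(
  deltas=[
    [[0,-0.4,6],0,25],
    [[0,0,0],0,20],
    [[0,0,0],0,5],
    [[0,0,0],0,5],
    [[0,0,0],0,5],
    [[0,0,0],0,5],
  ],
  force=25,
)

```text
time: 14.35
ee_pos: [0.517, 0.0481, 0.0382]
ee_rot: [0.0, 1.0, -0.013, -0.0]
ft_force: [1.3, -2.6, -3.4]
finger_gap: 0.0168
gripper_force: 26.5
```

Request:
play_rows(
  deltas=[
    [[0,0,0],0,5],
  ],
)

```text
time: 14.45
ee_pos: [0.5169, 0.0481, 0.0382]
ee_rot: [0.0, 1.0, -0.013, -0.0]
ft_force: [1.3, -1.2, -3.0]
finger_gap: 0.0173
gripper_force: 26.5
```

Request:
play_rows(
  deltas=[
    [[-1,0,0],0,5],
  ],
)

```text
time: 14.55
ee_pos: [0.5161, 0.0484, 0.0383]
ee_rot: [-0.0, 1.0, -0.013, 0.0]
ft_force: [2.9, 0.1, -3.4]
finger_gap: 0.0173
gripper_force: 26.4
```

Request:
play_rows(
  deltas=[
    [[-0.5,0,0],0,5],
  ],
)

```text
time: 14.65
ee_pos: [0.5155, 0.0484, 0.0383]
ee_rot: [-0.0, 1.0, -0.013, 0.0]
ft_force: [1.7, -0.2, -3.1]
finger_gap: 0.0174
gripper_force: 26.4
```

Request:
play_rows(
  deltas=[
    [[-0.5,0,0],0,5],
  ],
)

```text
time: 14.75
ee_pos: [0.515, 0.0485, 0.0383]
ee_rot: [-0.0, 1.0, -0.013, 0.0]
ft_force: [2.0, -0.6, -2.8]
finger_gap: 0.0175
gripper_force: 26.4
```

Request:
play_rows(
  deltas=[
    [[-0.5,0,0],0,5],
  ],
)

```text
time: 14.85
ee_pos: [0.5145, 0.0485, 0.0383]
ee_rot: [-0.0, 1.0, -0.013, 0.0]
ft_force: [3.3, -0.8, -2.3]
finger_gap: 0.0175
gripper_force: 26.4
```

Request:
play_rows(
  deltas=[
    [[-0.5,0,0],0,5],
  ],
)

```text
time: 14.95
ee_pos: [0.514, 0.0484, 0.0383]
ee_rot: [-0.0, 1.0, -0.013, 0.0]
ft_force: [2.5, 0.1, -3.5]
finger_gap: 0.0173
gripper_force: 26.4
```

Request:
play_rows(
  deltas=[
    [[0,0,0],0,40],
    [[0,0,0],0,40],
    [[0,0,0],0,40],
  ],
)

```text
time: 15.25
ee_pos: [0.514, 0.0483, 0.0386]
ee_rot: [0.0, 1.0, -0.013, 0.0]
ft_force: [-0.0, 0.8, 0.1]
finger_gap: 0.0343
gripper_force: 0.0
```

```bash
cat >> h.py <<'E'
def avg(n=8):
    F=[];Z=[]
    for i in range(n):
        vision.grab_frame('top');s=telemetry.get_state();F.append(s['ft_force']);Z.append(s['ee_pos']*1000)
    F=np.array(F);print('t',s['time'],'F',F.mean(0).round(2),'sd',F.std(0).round(2),'pos',np.mean(Z,0).round(2),'head',round(float(heading(s)[1]),2))
E
python3 -c "
from h import *
avg()"
```

```text
t 15.65 F [-0.29  0.19  0.15] sd [0.47 0.36 0.23] pos [514.02  48.31  38.42] head -1.47
```

Request:
play_rows(
  deltas=[
    [[0,0.7,0.7],0.3,30],
    [[0,0,0],0,20],
    [[0,0,0],0,5],
    [[0,0,0],0,5],
    [[0,0,0],0,5],
    [[0,0,0],0,5],
  ],
  force=20,
)

```text
time: 16.25
ee_pos: [0.514, 0.0477, 0.0376]
ee_rot: [-0.0, 1.0, -0.015, -0.0]
ft_force: [-0.6, 1.4, -0.5]
finger_gap: 0.0178
gripper_force: 19.5
```

```bash
python3 -c "
from h import *
avg()"
```

```text
t 16.65 F [-0.22  1.7  -0.49] sd [0.39 0.51 0.39] pos [513.95  47.7   37.57] head -1.77
```

Request:
play_rows(
  deltas=[
    [[-0.5,0,0],0,5],
    [[-0.5,0,0],0,5],
    [[-0.5,0,0],0,5],
  ],
)

```text
time: 16.95
ee_pos: [0.5126, 0.0475, 0.0376]
ee_rot: [0.0, 1.0, -0.016, 0.0]
ft_force: [2.3, -0.2, -2.8]
finger_gap: 0.0174
gripper_force: 19.5
```

Request:
play_rows(
  deltas=[
    [[-0.4,0,0],0,5],
  ],
)

```text
time: 17.05
ee_pos: [0.5121, 0.0475, 0.0376]
ee_rot: [0.0, 1.0, -0.016, 0.0]
ft_force: [2.6, -0.6, -2.2]
finger_gap: 0.0176
gripper_force: 19.5
```

Request:
play_rows(
  deltas=[
    [[-0.4,0,0],0,5],
  ],
)

```text
time: 17.15
ee_pos: [0.5117, 0.0475, 0.0376]
ee_rot: [0.0, 1.0, -0.016, 0.0]
ft_force: [2.0, 0.1, -1.6]
finger_gap: 0.0175
gripper_force: 19.5
```

Request:
play_rows(
  deltas=[
    [[-0.4,0,0],0,5],
  ],
)

```text
time: 17.25
ee_pos: [0.5113, 0.0476, 0.0376]
ee_rot: [0.0, 1.0, -0.015, 0.0]
ft_force: [2.1, 0.5, -1.5]
finger_gap: 0.0179
gripper_force: 19.5
```

```bash
python3 -c "
from h import *
avg()"
```

```text
t 17.65 F [ 1.64 -0.55 -1.92] sd [0.37 0.63 0.42] pos [511.22  47.61  37.62] head -1.77
```

Request:
play_rows(
  deltas=[
    [[0,0,0],0,40],
    [[0,0,0],0,40],
    [[0,0,-25],0,40],
    [[0,0,-15],0,20],
    [[-30,0,0],0,0],
    [[-21,0,0],0,0],
    [[0,0,0],0,0],
    [[0,0,20],0,0],
    [[0,0,18],0,0],
    [[0,0,0],0,0],
    [[10,0,0],0,0],
    [[5,0,0],0,0],
  ],
)

```text
time: 18.85
ee_pos: [0.4765, 0.0489, 0.0408]
ee_rot: [0.0, 1.0, -0.015, 0.001]
ft_force: [-0.1, 0.4, 0.2]
finger_gap: 0.0003
gripper_force: 0.0
```

```bash
python3 - <<'E'
from h import *
avg(6);f=grab('wrist','w6.png');hsv=cv2.cvtColor(f['img'],cv2.COLOR_RGB2HSV)
m=cv2.inRange(hsv,(108,120,30),(130,255,255));ys,xs=np.nonzero(m);print(xs.min(),xs.max(),ys.min(),ys.max(),[ray(f,xs.mean(),v,.056)*1000 for v in (ys.min(),ys.max())])
cv2.imwrite('pics/w6c.png',cv2.cvtColor(f['img'],cv2.COLOR_RGB2BGR))
E
```

```text
t 19.15 F [-0.13  0.12 -0.04] sd [0.27 0.42 0.62] pos [475.79  48.84  40.17] head -1.77
260 308 120 249 [array([541.35827424,  46.05119731,  56.        ]), array([492.11156491,  47.56942361,  56.        ])]
```

View pics/w6c.png

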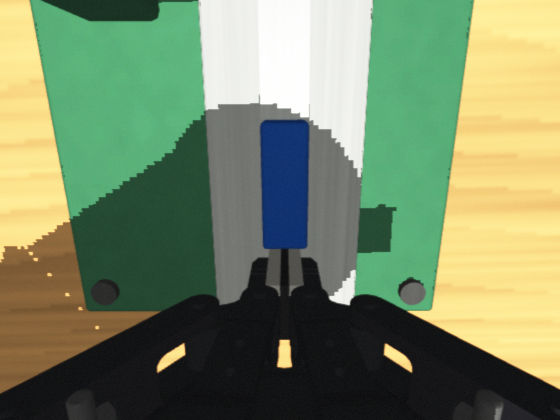

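The wrist view shows the closed fingers at (285,265), right behind the blue handle (columns 260–308, rows 120–249). Now I'll push gently from behind to measure drag without lifting.

Request:
play_rows(
  deltas=[
    [[2,0,4],0,0],
    [[2,0,0],0,0],
    [[1,0,0],0,0],
    [[1,0,0],0,0],
  ],
)

```text
time: 19.6
ee_pos: [0.4807, 0.0485, 0.0351]
ee_rot: [0.0, 1.0, -0.015, -0.001]
ft_force: [-2.7, -0.7, -1.5]
finger_gap: -0.0002
gripper_force: 1.3
```

Request:
play_rows(
  deltas=[
    [[1,0,0],0,0],
  ],
)

```text
time: 19.7
ee_pos: [0.4819, 0.0485, 0.0351]
ee_rot: [0.0, 1.0, -0.015, -0.001]
ft_force: [-2.4, 0.2, -0.5]
finger_gap: -0.0001
gripper_force: 1.3
```

Request:
play_rows(
  deltas=[
    [[1,0,0],0,0],
  ],
)

```text
time: 19.8
ee_pos: [0.483, 0.0485, 0.0352]
ee_rot: [0.0, 1.0, -0.015, -0.0]
ft_force: [-2.2, 0.4, -2.2]
finger_gap: 0.0001
gripper_force: 1.3
```

Request:
play_rows(
  deltas=[
    [[1,0,0],0,0],
  ],
)

```text
time: 19.9
ee_pos: [0.4841, 0.0485, 0.0353]
ee_rot: [0.0, 1.0, -0.015, -0.0]
ft_force: [-2.5, -0.8, -1.9]
finger_gap: 0.0004
gripper_force: 1.3
```

Request:
play_rows(
  deltas=[
    [[1,0,0],0,0],
  ],
)

```text
time: 20.0
ee_pos: [0.4852, 0.0484, 0.0354]
ee_rot: [0.0, 1.0, -0.015, -0.0]
ft_force: [-2.6, 1.0, -0.6]
finger_gap: 0.0002
gripper_force: 1.3
```

Request:
play_rows(
  deltas=[
    [[1,0,0],0,0],
  ],
)

```text
time: 20.1
ee_pos: [0.4863, 0.0485, 0.0355]
ee_rot: [0.0, 1.0, -0.015, -0.0]
ft_force: [-2.4, 0.3, -1.3]
finger_gap: 0.0
gripper_force: 1.3
```

Request:
play_rows(
  deltas=[
    [[1,0,0],0,0],
  ],
)

```text
time: 20.2
ee_pos: [0.4873, 0.0484, 0.0356]
ee_rot: [0.0, 1.0, -0.015, -0.0]
ft_force: [-1.4, -0.4, -1.3]
finger_gap: 0.0001
gripper_force: 1.3
```

Request:
play_rows(
  deltas=[
    [[1,0,0],0,0],
  ],
)

```text
time: 20.3
ee_pos: [0.4884, 0.0484, 0.0356]
ee_rot: [0.0, 1.0, -0.015, 0.0]
ft_force: [-2.6, -0.3, -1.8]
finger_gap: -0.0001
gripper_force: 1.3
```

Request:
play_rows(
  deltas=[
    [[1,0,0],0,0],
  ],
)

```text
time: 20.4
ee_pos: [0.4894, 0.0484, 0.0356]
ee_rot: [0.0, 1.0, -0.015, -0.0]
ft_force: [-1.8, -0.2, -1.2]
finger_gap: -0.0003
gripper_force: 1.3
```

Request:
play_rows(
  deltas=[
    [[1,0,0],0,0],
  ],
)

```text
time: 20.5
ee_pos: [0.4904, 0.0483, 0.0356]
ee_rot: [0.0, 1.0, -0.015, 0.0]
ft_force: [-2.3, 0.2, -1.0]
finger_gap: 0.0
gripper_force: 1.2
```

```bash
python3 - <<'E'
from h import *
avg(6);f=grab('wrist','w7.png');hsv=cv2.cvtColor(f['img'],cv2.COLOR_RGB2HSV)
m=cv2.inRange(hsv,(108,120,30),(130,255,255));ys,xs=np.nonzero(m);print(xs.min(),xs.max(),ys.min(),ys.max(),[ray(f,xs.mean(),v,.056)*1000 for v in (ys.min(),ys.max())])
E
```

```text
t 20.8 F [-1.95 -0.01 -0.96] sd [0.59 0.45 0.27] pos [490.48  48.34  35.73] head -1.77
260 309 130 262 [array([553.42128327,  45.74296325,  56.        ]), array([503.70817685,  47.27718472,  56.        ])]
```

Sliding force is about 2.3 N at screw ≈1.36 rad, so about 4° more clockwise is needed to reach 3 N.

Request:
play_rows(
  deltas=[
    [[-4,0,0],0,0],
    [[0,0,-40],0,45],
    [[0,0,-45],0,45],
    [[0,0,-45],0,45],
    [[0,0,-25],7.8,45],
    [[0,0,0],7.8,45],
    [[0,0,0],7.8,45],
    [[0,0,0],7.8,45],
    [[0,0,0],7.8,45],
    [[0,0,0],7.8,45],
    [[0,0,0],7.8,45],
    [[0,0,0],7.8,45],
  ],
)

```text
time: 22.05
ee_pos: [0.4866, 0.0485, 0.1913]
ee_rot: [-0.001, 0.846, -0.534, 0.001]
ft_force: [0.0, -0.0, 0.0]
finger_gap: 0.038
gripper_force: 0.0
```

Request:
play_rows(
  deltas=[
    [[0,0,0],7.8,45],
    [[0,0,0],7.5,45],
    [[9.1,-40.2,0],0,45],
    [[9.1,-40.2,0],0,45],
    [[9.1,-40.2,0],0,45],
    [[0,0,0],0,45],
    [[0,0,0],0,45],
    [[0,0,0],0,45],
  ],
)

```text
time: 22.85
ee_pos: [0.6097, 0.0437, 0.1916]
ee_rot: [-0.001, 0.769, -0.639, 0.001]
ft_force: [-0.8, 0.4, 0.7]
finger_gap: 0.0387
gripper_force: 0.0
```

```bash
python3 - <<'E'
from h import *
s,M,h=st();print(M.T@(np.array([.612,.0435,.145])-s['ee_pos'])*1000)
f=grab('top');hsv=cv2.cvtColor(f['img'],cv2.COLOR_RGB2HSV)
E
```

```text
t 22.85 pos [609.7  43.7 191.6] head -79.46 F [-0.82  0.4   0.68] T [-0.047  0.016  0.012] gap 0.038695679667077515
[ 0.58886571 -2.12224115 46.59907149]
```

Request:
play_rows(
  deltas=[
    [[0.6,-1.8,15],0,45],
    [[0,0,22],0,45],
    [[0,0,9],0,45],
    [[0,0,0],0,45],
    [[0,0,0],0,20],
    [[0,0,0],0,5],
    [[0,0,0],0,5],
    [[0,0,0],0,5],
    [[0,0,0],0,5],
  ],
  force=30,
)

```text
time: 23.8
ee_pos: [0.6116, 0.0433, 0.1461]
ee_rot: [-0.0, 0.769, -0.639, 0.0]
ft_force: [-6.0, -0.2, 5.4]
finger_gap: 0.0131
gripper_force: 32.3
```

```bash
python3 -c "
from h import *
st()"
```

```text
t 23.8 pos [611.6  43.3 146.1] head -79.46 F [-5.96 -0.2   5.4 ] T [ 0.124  1.907 -0.004] gap 0.013051549908305768
```

Request:
play_rows(
  deltas=[
    [[0,0,0],2,5],
    [[0,0,0],2,5],
    [[0,0,0],0,5],
    [[0,0,0],0,5],
    [[0,0,0],0,5],
  ],
)

```text
time: 24.3
ee_pos: [0.6116, 0.0433, 0.1461]
ee_rot: [-0.0, 0.746, -0.666, 0.0]
ft_force: [-5.9, -0.1, 5.9]
finger_gap: 0.0134
gripper_force: 32.3
```

```bash
python3 -c "
from h import *
st()"
```

```text
t 24.3 pos [611.6  43.3 146.1] head -83.47 F [-5.86 -0.09  5.94] T [ 0.012  1.953 -0.079] gap 0.01341382970447777
```

Request:
play_rows(
  deltas=[
    [[0,0,0],0,45],
    [[0,0,0],0,45],
    [[0,0,-40],0,45],
    [[-6.4,42.1,-10],0,45],
    [[-6.4,42.1,0],0,0],
    [[-6.4,42.1,0],0,0],
    [[0,0,0],-8.17,0],
    [[0,0,0],-8.17,0],
    [[0,0,0],-8.17,0],
    [[0,0,0],-8.17,0],
    [[0,0,10],-8.17,0],
    [[0,0,20],-8.17,0],
  ],
)

```text
time: 25.5
ee_pos: [0.4852, 0.0485, 0.166]
ee_rot: [-0.001, 0.956, -0.293, 0.002]
ft_force: [1.1, 0.1, 0.3]
finger_gap: 0.0001
gripper_force: 0.0
```

Request:
play_rows(
  deltas=[
    [[0,0,20],-8.17,0],
    [[0,0,20],-8.17,0],
    [[0,0,20],-8.17,0],
    [[0,0,20],-8.17,0],
    [[0,0,20],0,0],
    [[0,0,20],0,0],
    [[0,0,0],0,0],
    [[0,0,0],0,0],
  ],
)

```text
time: 26.3
ee_pos: [0.4844, 0.048, 0.0451]
ee_rot: [0.0, 1.0, -0.015, 0.0]
ft_force: [0.0, 0.0, 0.0]
finger_gap: 0.0
gripper_force: 0.0
```

```bash
python3 -c "
from h import *
avg(4)"
```

```text
t 26.5 F [0.11 0.02 0.13] sd [0.26 0.49 0.32] pos [484.9   48.36  46.04] head -1.76
```

Request:
play_rows(
  deltas=[
    [[0,0,6],0,0],
    [[0,0,5],0,0],
    [[2,0,0],0,0],
    [[2,0,0],0,0],
    [[1,0,0],0,0],
    [[1,0,0],0,0],
    [[1,0,0],0,0],
  ],
)

```text
time: 27.2
ee_pos: [0.4906, 0.0478, 0.0336]
ee_rot: [0.0, 1.0, -0.015, -0.001]
ft_force: [-4.6, 0.1, 2.2]
finger_gap: 0.0004
gripper_force: 2.2
```

Request:
play_rows(
  deltas=[
    [[0.8,0,0],0,0],
  ],
)

```text
time: 27.3
ee_pos: [0.4913, 0.0477, 0.0335]
ee_rot: [0.0, 1.0, -0.015, -0.001]
ft_force: [-4.6, 0.3, 1.9]
finger_gap: -0.0
gripper_force: 2.2
```

Request:
play_rows(
  deltas=[
    [[0.8,0,0],0,0],
  ],
)

```text
time: 27.4
ee_pos: [0.4923, 0.0478, 0.0335]
ee_rot: [0.0, 1.0, -0.015, -0.0]
ft_force: [-4.2, -0.4, 1.9]
finger_gap: 0.0003
gripper_force: 2.2
```

Request:
play_rows(
  deltas=[
    [[0.8,0,0],0,0],
  ],
)

```text
time: 27.5
ee_pos: [0.4933, 0.0478, 0.0336]
ee_rot: [0.0, 1.0, -0.015, -0.0]
ft_force: [-4.4, -0.3, 2.5]
finger_gap: 0.0001
gripper_force: 2.1
```

Request:
play_rows(
  deltas=[
    [[0.8,0,0],0,0],
  ],
)

```text
time: 27.6
ee_pos: [0.4941, 0.0478, 0.0335]
ee_rot: [0.0, 1.0, -0.015, -0.0]
ft_force: [-4.4, 0.6, 2.2]
finger_gap: -0.0
gripper_force: 2.1
```

Request:
play_rows(
  deltas=[
    [[0.8,0,0],0,0],
  ],
)

```text
time: 27.7
ee_pos: [0.495, 0.0478, 0.0336]
ee_rot: [0.0, 1.0, -0.015, -0.0]
ft_force: [-3.8, -0.4, 1.7]
finger_gap: -0.0001
gripper_force: 2.1
```

Request:
play_rows(
  deltas=[
    [[0.8,0,0],0,0],
  ],
)

```text
time: 27.8
ee_pos: [0.4958, 0.0477, 0.0335]
ee_rot: [0.0, 1.0, -0.015, -0.0]
ft_force: [-3.8, 0.3, 1.2]
finger_gap: 0.0
gripper_force: 2.1
```

Request:
play_rows(
  deltas=[
    [[0.8,0,0],0,0],
  ],
)

```text
time: 27.9
ee_pos: [0.4967, 0.0477, 0.0335]
ee_rot: [0.0, 1.0, -0.015, -0.0]
ft_force: [-4.6, -0.2, 0.8]
finger_gap: 0.0001
gripper_force: 2.0
```

```bash
python3 -c "
from h import *
avg(6)"
```

```text
t 28.2 F [-2.86 -0.13  0.49] sd [0.53 0.45 0.79] pos [496.76  47.71  33.54] head -1.77
```

Request:
play_rows(
  deltas=[
    [[-4,0,0],0,0],
    [[0,0,-25],0,20],
    [[0,0,-20],0,40],
    [[15,-0.3,0],0,40],
    [[13,0,0],0,40],
    [[0,0,10],0,40],
    [[0,0,20],0,40],
    [[0,0,10],0,40],
    [[0,0,0],0,40],
    [[0,0,0],0,40],
  ],
  force=20,
)

```text
time: 29.2
ee_pos: [0.5206, 0.0472, 0.0389]
ee_rot: [0.0, 1.0, -0.015, 0.0]
ft_force: [0.9, -0.2, 0.4]
finger_gap: 0.034
gripper_force: 0.0
```

Request:
play_rows(
  deltas=[
    [[0,0,0.5],0,25],
    [[0,0,0],0,5],
    [[0,0,0],0,5],
    [[0,0,0],0,5],
    [[0,0,0],0,5],
  ],
)

```text
time: 29.7
ee_pos: [0.5212, 0.0475, 0.0391]
ee_rot: [-0.0, 1.0, -0.015, 0.001]
ft_force: [-1.3, 0.6, 5.8]
finger_gap: 0.0172
gripper_force: 23.5
```

```bash
python3 -c "
from h import *
avg(5)"
```

```text
t 29.95 F [-1.66  0.87  5.74] sd [0.29 0.36 0.3 ] pos [521.18  47.47  39.16] head -1.76
```

Request:
play_rows(
  deltas=[
    [[0,0,-0.5],0,5],
    [[0,0,-0.5],0,5],
    [[0,0,0],0,5],
  ],
)

```text
time: 30.25
ee_pos: [0.5211, 0.0475, 0.0392]
ee_rot: [-0.0, 1.0, -0.015, 0.001]
ft_force: [3.0, 0.5, 0.3]
finger_gap: 0.0173
gripper_force: 22.8
```

```bash
python3 -c "
from h import *
avg(4)"
```

```text
t 30.45 F [3.51 0.36 0.24] sd [0.12 0.16 0.13] pos [521.05  47.4   39.17] head -1.76
```

Request:
play_rows(
  deltas=[
    [[-0.8,0,0],0,5],
    [[-0.8,0,0],0,5],
  ],
)

```text
time: 30.65
ee_pos: [0.5192, 0.0473, 0.0392]
ee_rot: [0.0, 1.0, -0.015, 0.0]
ft_force: [3.1, -0.4, 0.2]
finger_gap: 0.0174
gripper_force: 22.8
```

Request:
play_rows(
  deltas=[
    [[-0.8,0,0],0,5],
  ],
)

```text
time: 30.75
ee_pos: [0.5183, 0.0473, 0.0392]
ee_rot: [0.0, 1.0, -0.015, 0.0]
ft_force: [4.0, 0.0, 1.1]
finger_gap: 0.0176
gripper_force: 22.8
```

Request:
play_rows(
  deltas=[
    [[-0.8,0,0],0,5],
  ],
)

```text
time: 30.85
ee_pos: [0.5174, 0.0473, 0.0392]
ee_rot: [0.0, 1.0, -0.015, 0.0]
ft_force: [3.5, -0.4, -0.3]
finger_gap: 0.0174
gripper_force: 22.8
```

Request:
play_rows(
  deltas=[
    [[-0.8,0,0],0,5],
  ],
)

```text
time: 30.95
ee_pos: [0.5166, 0.0474, 0.0392]
ee_rot: [0.0, 1.0, -0.015, 0.0]
ft_force: [3.9, -0.3, 0.1]
finger_gap: 0.018
gripper_force: 22.8
```

Request:
play_rows(
  deltas=[
    [[-0.8,0,0],0,5],
  ],
)

```text
time: 31.05
ee_pos: [0.5158, 0.0474, 0.0392]
ee_rot: [0.0, 1.0, -0.015, 0.0]
ft_force: [3.7, 0.2, 1.4]
finger_gap: 0.0173
gripper_force: 22.8
```

Request:
play_rows(
  deltas=[
    [[-0.8,0,0],0,5],
  ],
)

```text
time: 31.15
ee_pos: [0.515, 0.0474, 0.0392]
ee_rot: [0.0, 1.0, -0.015, 0.0]
ft_force: [3.6, 0.0, -0.4]
finger_gap: 0.0172
gripper_force: 22.8
```

Request:
play_rows(
  deltas=[
    [[-0.8,0,0],0,5],
  ],
)

```text
time: 31.25
ee_pos: [0.5142, 0.0475, 0.0391]
ee_rot: [0.0, 1.0, -0.015, 0.0]
ft_force: [4.9, -1.0, 0.8]
finger_gap: 0.0175
gripper_force: 22.8
```

Straight pull is now about 3.7 N, a bit above target, so I'll ease the screw back about 2.5°.

Request:
play_rows(
  deltas=[
    [[0,0,0],0,45],
    [[0,0,0],0,45],
    [[0,0,-30],0,45],
    [[0,0,-45],0,45],
    [[0,0,-45],8.17,45],
    [[0,0,-32],8.17,45],
    [[0,0,0],8.17,45],
    [[0,0,0],8.17,45],
    [[0,0,0],8.17,45],
    [[0,0,0],8.17,45],
    [[0,0,0],8.17,45],
    [[0,0,0],8.17,45],
  ],
)

```text
time: 32.45
ee_pos: [0.5136, 0.0475, 0.1905]
ee_rot: [0.001, 0.832, -0.555, -0.001]
ft_force: [-0.5, 0.9, 0.1]
finger_gap: 0.0381
gripper_force: 0.0
```

Request:
play_rows(
  deltas=[
    [[0,0,0],8.17,45],
    [[0,0,0],8.17,45],
    [[5.1,-32.1,0],0,45],
    [[5.1,-32.1,0],0,45],
    [[5.1,-32.1,0],0,45],
    [[0,0,0],0,45],
    [[0,0,0],0,45],
  ],
)

```text
time: 33.15
ee_pos: [0.6113, 0.0431, 0.1894]
ee_rot: [0.002, 0.746, -0.666, -0.001]
ft_force: [-0.6, 0.7, -0.4]
finger_gap: 0.0383
gripper_force: 0.0
```

```bash
python3 - <<'E'
from h import *
s,M,h=st();print(M.T@(np.array([.612,.0435,.146])-s['ee_pos'])*1000)
E
```

```text
t 33.15 pos [611.3  43.1 189.4] head -83.5 F [-0.61  0.65 -0.41] T [-0.043  0.02  -0.03 ] gap 0.03834741414573332
[-0.36998885 -0.87989183 43.36554658]
```

Request:
play_rows(
  deltas=[
    [[0,-0.6,15],0,45],
    [[0,0,20],0,45],
    [[0,0,8],0,45],
    [[0,0,0],0,45],
    [[0,0,0],0,20],
    [[0,0,0],0,5],
    [[0,0,0],0,5],
    [[0,0,0],0,5],
    [[0,0,0],0,5],
  ],
  force=30,
)

```text
time: 34.05
ee_pos: [0.6116, 0.0432, 0.1496]
ee_rot: [0.0, 0.746, -0.666, -0.0]
ft_force: [-5.5, 0.6, 3.8]
finger_gap: 0.0129
gripper_force: 31.8
```

Request:
play_rows(
  deltas=[
    [[0,0,0],-1.3,5],
    [[0,0,0],-1.3,5],
    [[0,0,0],0,5],
    [[0,0,0],0,5],
    [[0,0,0],0,5],
  ],
)

```text
time: 34.55
ee_pos: [0.6117, 0.0432, 0.1496]
ee_rot: [0.0, 0.761, -0.649, -0.0]
ft_force: [-6.6, 0.7, 3.6]
finger_gap: 0.0129
gripper_force: 31.8
```

```bash
python3 -c "
from h import *
st()"
```

```text
t 34.55 pos [611.7  43.2 149.6] head -80.86 F [-6.56  0.69  3.63] T [0.126 1.885 0.033] gap 0.012948410308730247
```

Request:
play_rows(
  deltas=[
    [[0,0,0],0,45],
    [[0,0,0],0,45],
    [[0,0,-40],0,45],
    [[-6.5,31.4,0],0,45],
    [[-6.5,31.4,0],0,45],
    [[-6.5,31.4,0],0,45],
    [[0,0,0],-7.91,45],
    [[0,0,0],-7.91,45],
    [[0,0,5],-7.91,45],
    [[0,0,20],-7.91,45],
    [[0,0,20],-7.91,45],
    [[0,0,20],-7.91,45],
  ],
)

```text
time: 35.75
ee_pos: [0.5165, 0.0477, 0.123]
ee_rot: [-0.0, 0.959, -0.285, 0.001]
ft_force: [-0.1, -0.3, -0.1]
finger_gap: 0.0386
gripper_force: 0.0
```

Request:
play_rows(
  deltas=[
    [[0,0,20],-7.91,45],
    [[0,0,20],-7.91,45],
    [[0,0,20],-7.91,45],
    [[0,0,15],-7.91,45],
    [[0,0,9],0,45],
    [[0,0,0],0,45],
    [[0,0,0],0,45],
  ],
)

```text
time: 36.45
ee_pos: [0.5167, 0.0477, 0.04]
ee_rot: [0.0, 1.0, -0.017, 0.001]
ft_force: [0.6, 0.6, 0.4]
finger_gap: 0.0384
gripper_force: 0.0
```

```bash
python3 - <<'E'
from h import *
s,M,h=st()
f=grab('wrist','w8.png');hsv=cv2.cvtColor(f['img'],cv2.COLOR_RGB2HSV)
m=cv2.inRange(hsv,(108,120,30),(130,255,255));ys,xs=np.nonzero(m);print(xs.min(),xs.max(),ys.min(),ys.max())
P=np.array([ray(f,np.nonzero(m[v])[0].mean(),v,.056)*1000 for v in range(ys.min()+12,ys.max()-3,6)]);p=np.polyfit(P[:,0],P[:,1],1);print(np.degrees(np.arctan(p[0])),ray(f,285,ys.min(),.056),ray(f,285,ys.max(),.056),'y@515',np.polyval(p,515))
E
```

```text
t 36.45 pos [516.7  47.7  40. ] head -1.92 F [0.59 0.61 0.4 ] T [-0.041 -0.051  0.036] gap 0.038449220753835056
263 307 191 314
-1.8618801920622983 [0.55695282 0.04537054 0.056     ] [0.50409479 0.04710584 0.056     ] y@515 46.841401439189326
```

Request:
play_rows(
  deltas=[
    [[0,0.6,0],0,25],
    [[0,0,0],0,5],
    [[0,0,0],0,5],
    [[0,0,0],0,5],
    [[0,0,0],0,5],
  ],
  force=20,
)

```text
time: 37.0
ee_pos: [0.5167, 0.0472, 0.0401]
ee_rot: [-0.0, 1.0, -0.015, 0.001]
ft_force: [-2.5, 0.6, 6.6]
finger_gap: 0.0178
gripper_force: 22.2
```

```bash
python3 -c "
from h import *
avg(5)"
```

```text
t 37.25 F [-1.55  0.26  5.64] sd [0.79 0.65 0.35] pos [516.7   47.17  40.13] head -1.76
```

Request:
play_rows(
  deltas=[
    [[0,0,-0.5],0,5],
    [[0,0,-0.5],0,5],
    [[-0.8,0,0],0,5],
    [[-0.8,0,0],0,5],
  ],
)

```text
time: 37.65
ee_pos: [0.5148, 0.0471, 0.0402]
ee_rot: [0.0, 1.0, -0.015, 0.0]
ft_force: [2.6, 0.1, 0.1]
finger_gap: 0.0172
gripper_force: 21.6
```

Request:
play_rows(
  deltas=[
    [[-0.8,0,0],0,5],
  ],
)

```text
time: 37.75
ee_pos: [0.5139, 0.0471, 0.0401]
ee_rot: [0.0, 1.0, -0.015, 0.0]
ft_force: [3.1, -0.3, 0.8]
finger_gap: 0.0177
gripper_force: 21.6
```

Request:
play_rows(
  deltas=[
    [[-0.8,0,0],0,5],
  ],
)

```text
time: 37.85
ee_pos: [0.513, 0.0471, 0.0402]
ee_rot: [0.0, 1.0, -0.015, 0.0]
ft_force: [2.5, -0.9, 1.4]
finger_gap: 0.0177
gripper_force: 21.6
```

Request:
play_rows(
  deltas=[
    [[-0.8,0,0],0,5],
  ],
)

```text
time: 37.95
ee_pos: [0.5121, 0.0471, 0.0401]
ee_rot: [0.0, 1.0, -0.015, 0.0]
ft_force: [3.4, -0.1, 0.9]
finger_gap: 0.0177
gripper_force: 21.6
```

Request:
play_rows(
  deltas=[
    [[-0.8,0,0],0,5],
  ],
)

```text
time: 38.05
ee_pos: [0.5113, 0.0471, 0.0402]
ee_rot: [0.0, 1.0, -0.015, 0.0]
ft_force: [4.1, -0.3, 0.3]
finger_gap: 0.0174
gripper_force: 21.6
```

Request:
play_rows(
  deltas=[
    [[-0.8,0,0],0,5],
  ],
)

```text
time: 38.15
ee_pos: [0.5105, 0.0472, 0.0401]
ee_rot: [0.0, 1.0, -0.015, 0.0]
ft_force: [2.6, 0.5, -0.0]
finger_gap: 0.0175
gripper_force: 21.6
```

Request:
play_rows(
  deltas=[
    [[-0.8,0,0],0,5],
  ],
)

```text
time: 38.25
ee_pos: [0.5097, 0.0472, 0.0401]
ee_rot: [0.0, 1.0, -0.015, 0.0]
ft_force: [2.4, -0.1, 0.9]
finger_gap: 0.0174
gripper_force: 21.6
```

Request:
play_rows(
  deltas=[
    [[-0.8,0,0],0,5],
  ],
)

```text
time: 38.35
ee_pos: [0.5089, 0.0472, 0.0402]
ee_rot: [0.0, 1.0, -0.015, 0.0]
ft_force: [3.1, -0.1, 1.1]
finger_gap: 0.0176
gripper_force: 21.6
```

Straight pull averages 2.98 N. I'll release and retreat.

Request:
play_rows(
  deltas=[
    [[0,0,0],0,45],
    [[0,0,0],0,60],
    [[0,0,0],0,60],
    [[0,0,-30],0,60],
    [[0,0,-45],0,60],
    [[0,0,-45],0,60],
    [[-10,0,-45],0,60],
    [[-40,0,-20],0,60],
    [[-40,0,0],0,60],
    [[0,0,0],0,60],
    [[0,0,0],0,60],
  ],
)

```text
time: 39.45
ee_pos: [0.4186, 0.0502, 0.2256]
ee_rot: [-0.001, 1.0, -0.015, 0.001]
ft_force: [0.4, 0.8, -0.9]
finger_gap: 0.0508
gripper_force: 0.0
```

```bash
python3 - <<'E'
from h import *
st()
a=grab('top');s=grab('scene')
u,v=map(int,proj(a,[.612,.044,.06]));x,y=map(int,proj(s,[.612,.044,.06]))
for n,p in(('tip+34',[.646,.0422,.035]),):print(n,'scene crop',(np.array(proj(s,p))-[x-40,y-60])*5)
A=cv2.resize(a['img'][v-45:v+75,u-40:u+40],None,fx=5,fy=5,interpolation=2)
B=cv2.resize(s['img'][y-60:y+60,x-40:x+40],None,fx=5,fy=5,interpolation=2)
cv2.imwrite('pics/c3.png',cv2.cvtColor(cv2.convertScaleAbs(np.hstack([A,B]),alpha=1.3,beta=10),cv2.COLOR_RGB2BGR))
E
```

```text
t 39.45 pos [418.6  50.2 225.6] head -1.7 F [ 0.42  0.76 -0.89] T [-0.029  0.021  0.013] gap 0.05078150028094693
tip+34 scene crop [176.93015469 371.3388672 ]
```

View pics/c3.png

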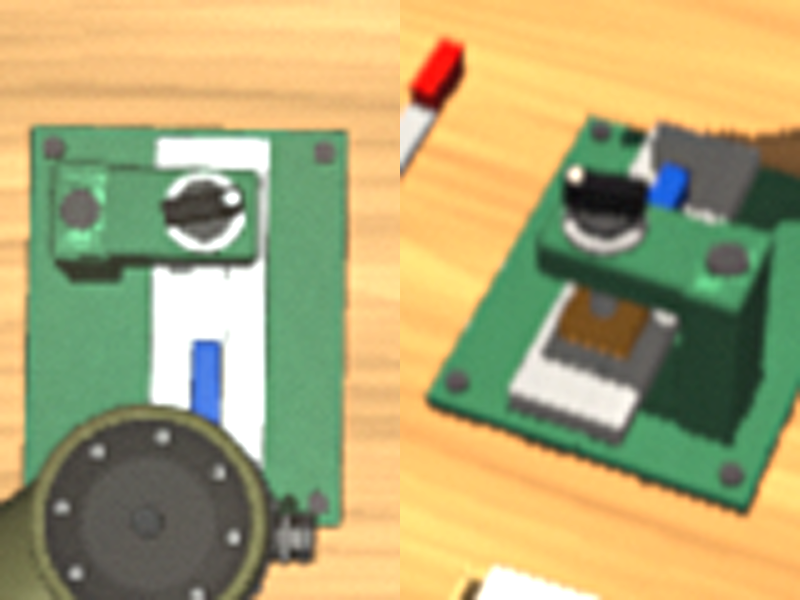

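The final crops show the blue handle lying straight on the bed in front of the jaw at (206,380), the knob turned with its dot at (231,199), and the robot clear of everything. The tip is in shade; by geometry it lies about 16 mm behind the jaw's rear face.

```bash
python3 -c "
from h import *
print(job.close_job())"
```

```text
the job is handed in; nothing more can be done
None
```

I've handed the job in at about 40 s: the blue gauge is lying flat under the jaw, and a straight pull on its handle last averaged 3.0 N. On the way I turned the screw slightly too far (about 3.7 N) and eased it back about 2.6°. The tip is about 16 mm past the back of the jaw by my measurements; it lay in shade, so I couldn't see it directly in the last picture.

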